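# Close the plate carriage and fish the spatula out of the dish drainer

## Task

The red spatula has dropped through the well of the dish drainer into the tray below. First push the plate carriage fully home so that the well is free, then take hold of the spatula through the well, tilt it so that one end comes up first, and draw it out diagonally. Finish while still holding the whole spatula up in the air, still, at least 6 cm above the wire deck, touching nothing but the gripper; leave the carriage shut, and do not disturb the glass bowl, the colander or the soap bottle.

Things in the scene. Friction and masses are not known exactly. Their poses are not given: they have to be found in the camera images.
- rack: Fixed dish drainer, 442 (x) by 432 (y), 84 mm high: grey tray with closed sides (floor top 4 mm above the counter) under a wire deck (76 to 84 mm above the counter; solid). Origin on the counter under the middle of the deck's one opening, the well; z up. Inside, the tray spans x -215 to 215, y -120 to 300 mm, empty but for the spatula. Yaw within 0.15 rad. Plate carriage on the +y side.
- well (a point): Middle of the well, a white-framed rectangular hole in the deck, 190 mm along the drainer's x by 200 mm along its y. The point is at deck-top height, 84 mm above the counter; axes as the drainer's.
- carriage (a joint): Slide of the plate carriage, m: 0 = fully home (stop on the +y side, well free; within 8 mm counts), grows towards the drainer's -y, over the well, up to 0.17. Stays where left; about 3 N pushes it. White base 200 (x) by 170 mm (y), 86 to 94 mm above the counter, with four painted plates 128 mm across clipped upright, tops 222 mm above the counter, the first 43 mm behind the bar.
- carriage_bar (a point): Middle of the carriage's blue push bar: round, 14 mm thick, 132 mm long along the drainer's x, on two steel posts 60 mm either side; centre 185 mm above the counter, 10 mm inside the carriage's -y edge. Moves with the carriage; push it towards +y. With the carriage home it is at y = +125 mm in the drainer's frame.
- spatula: Rigid red spatula, 285 mm long, about 90 g, flat on the tray floor below the well, within 0.12 rad of the drainer's x, both ends under the deck. Origin at mid-length on its underside; x towards the blade, z up. Handle 18 mm wide, 18 mm high, x -142.5 to 40 mm; blade 48 mm wide, 10 mm thick (z 0 to 10), x 40 to 142.5 mm. Balance point about x = 10 mm, on the handle.
- blade_end (a point): Middle of the spatula's blade end, 142.5 mm from its origin along +x, 5 mm above its underside.
- handle_end (a point): Middle of the spatula's handle end, 142.5 mm from its origin along -x, 9 mm above its underside.
- bowl: Upturned glass bowl, 150 mm across, 75 mm high, loose; origin at the centre of its footprint. Bystander.
- colander: Steel colander, 170 mm across with two loop handles (212 mm over them), 85 mm high, loose; origin under its centre. Bystander.
- soap: Green soap bottle, 60 mm across, 180 mm high, loose; origin under its centre. Bystander.

How it is judged (in metres and radians):
On the way, in this order (a step that is already met when the one before it is completed fails the run):
1. the plate carriage is pushed fully home (within 8 mm) (value of joint carriage below 0.008 m), for 0.2 s.
2. the spatula stands diagonally in the well: one end above the deck, the other still below it (((z of blade_end in the frame of rack above 0.095 m and z of handle_end in the frame of rack below 0.076 m and contact force between the fingers and spatula above 1 N) or (z of handle_end in the frame of rack above 0.095 m and z of blade_end in the frame of rack below 0.076 m and contact force between the fingers and spatula above 1 N))), for 0.1 s.
At the end, for the whole second after the job is handed in: The carriage is home (within 10 mm) and the gripper still holds the spatula at rest, both its ends at least 55 mm above the deck's top (139 mm above the counter), touching neither the drainer, its plates nor the bowl, colander or soap bottle (value of joint carriage below 0.01 m and z of each of blade_end, handle_end in the frame of rack above 0.139 m and contact force between the fingers and spatula above 1 N and linear speed of spatula below 0.05 m/s and contact force between spatula and rack below 0.1 N and contact force between spatula and bowl below 0.1 N and contact force between spatula and colander below 0.1 N and contact force between spatula and soap below 0.1 N); the arm keeps its last pose, push and grip.
It fails at once if the bowl, the colander or the soap bottle is shifted by more than 30 mm (distance of any of bowl, colander, soap from where it was at the start of the episode above 0.03 m).
It also fails if it takes over 51 s, if anything falls off the work surface, if the arm or the gripper's body presses on something with over 40 N, if the wrist force passes 120 N, or if a joint passes its speed limit or range.

## Robot

A 7-joint arm with a two-finger parallel gripper is mounted at the origin on the work surface. World frame = base frame: x ahead of the robot, y to its left, z up, the work surface at z = 0. Lengths are in mm, angles in rad, forces in N, time in s.
With the tool pointing down it reaches from about 425 to 975 mm from the base axis. Payload 16.7 kg.
Tool frame: the origin (TCP) lies at the very end of the fingers, on their centre line; the grasp point (between the pads) lies bot.pinch_z behind it (bot.pinch_z is the distance from the TCP to the grasp point, in mm); z points along the fingers, y is the direction in which the jaws open and shut (so a half turn about z gives the same grasp; the last joint's range is limited). The gripper opens to 85 mm and grips with 20 to 120 N. Pads are 22 mm wide; open, the fingers measure 114 mm over their backs; the gripper's body (76 mm by 85 mm) begins 54 mm behind the grasp point. The pads swing forward as they close: fully open they stand 13 mm farther back than shut.
Start: joints at [1.194, 0.426, 0.074, 1.606, -0.034, 1.111, -0.067], TCP at [152.409, -657.531, 231.302] pointing down, gripper open.
Joint ranges: [-2.85, 2.85], [-0.5, 2.14], [-1.23, 1.37], [0.21, 2.46], [-1.02, 4.16], [0.16, 2.05], [-2.73, 2.73]. Speed limits (rad/s): [1.89, 1.89, 2.39, 2.39, 3.01, 3.01, 3.01].

## Interface

Orientations are given as a unit quaternion [x, y, z, w].
In Python, from rig import monitor, optics, finish_job, bot gives the robot as it stands. The module is installed in compiled form; this text tells all that it offers.
- The arm moves only by the tool step_arm, never from a script. Its argument "motion" is a list that holds one entry, the list of rows, each a list of 5 numbers: the shift along the world's x, y, z in m, then the turn about the world's z in rad, then the finger opening in m, from 0 to 0.0854. In form: [[[tx, ty, tz, spin, gripper], ...]]. A call has 1 to 8 rows; each row is the pose to reach, as a shift and turn from the pose commanded when the call began; what a row does not reach only later rows make up. A row lasts 1/8 s, in which the tool goes at most 62.5 mm and 10.7 degrees, less where a joint would pass 70% of its speed; a pose out of reach is approached as far as the arm can. A call with a gripper value outside its range is refused whole. The fingers move at their own pace and stop on an object; "newtons" is the grip in N (left out, the last holds). Time passes only in rows, so rows that repeat a pose let the fingers close. It gives the time, the measured TCP pose, the force and the opening at its end, in the units of the state.
- monitor.observe(): the state, without advancing time (a new reading comes with each control period).
- optics.grab_frame(name): name is "side" or "top" or "wrist"; returns a dict with "image" (420x560x3 uint8, red, green, blue), "depth" (420x560 float32, mm along the optical axis (not along the pixel's ray), 0 where there is no reading), "mtx" (3x3 intrinsics, pixels), "distortion" ([k1, k2, p1, p2, k3] as OpenCV has them; the pictures are not rectified), "view" (4x4, takes a point from world to camera coordinates). Camera axes: x right, y down, z forward; pixel columns grow to the right and rows downward; lengths in mm; the calibration is good to about 2 mm. A picture is of the moment at which its call begins.
- finish_job(): hands the job in, once; it reports no verdict.
The state is a dict: "clock": time; "qpos": joint angles; "dq": joint speeds; "joint_efforts": joint torques, N m; "ee_pos": TCP position; "tcp_rot": TCP orientation; "contact_force": force on the tool from outside, world axes, zero at the start; "moment": the same for the moment, N m; "width": finger opening in mm.
Only numpy, scipy, OpenCV 4.12 (cv2) and the standard library are available. Lean on these libraries where they do the work, as an engineer would, in place of code of your own. Each camera call takes 0.05 s, during which the arm holds its last target. There are 200 camera calls.

## Working session

There is one attempt and no reset: what is moved stays moved. The work goes in short steps, Python scripts to look and compute and a tool call to move; the robot and the scene stay as the last step left them, time stands still between calls to the robot, and variables do not carry over. Pictures are saved under pics/ and viewed, about 8 in all and at most 12, crops included, and the job is handed in when it is done.

Besides the shell and the picture viewer there is one more tool, called after "Emit:" as name(argument=value, ...) on one line, values as JSON. step_arm: Moves the arm, as the interface text tells. Its arguments: {"type":"object","properties":{"motion":{"type":"array","items":{"type":"array","items":{"type":"array","items":{"type":"number"}}}},"newtons":{"type":"number"}},"required":["motion"]}

```bash
mkdir -p pics
cat > h.py <<'E'
import numpy as np, cv2
from rig import monitor, optics, finish_job, bot
def grab(n, save=None):
    f=optics.grab_frame(n)
    if save: cv2.imwrite(f'pics/{save}.png', f['image'][...,::-1]); np.savez(f'pics/{save}.npz',**f)
    return f
def ray(f,u,v):
    p=cv2.undistortPoints(np.array([[[u,v]]],float),f['mtx'],np.array(f['distortion'],float))[0,0]
    V=np.array(f['view']);R=V[:3,:3];t=V[:3,3]
    return -R.T@t, R.T@np.array([p[0],p[1],1.])
def atz(f,u,v,z):
    c,d=ray(f,u,v); return c+d*(z-c[2])/d[2]
def atd(f,u,v):
    c,d=ray(f,u,v); return c+d*f['depth'][int(round(v)),int(round(u))]
E
python3 - <<'E'
from h import *
import cv2
a=grab('top','top0');b=grab('side','side0')
print(monitor.observe(),bot.pinch_z)
E
```

```text
{'clock': 0.1, 'qpos': array([ 1.19349381,  0.42663627,  0.07386349,  1.60654159, -0.03408856,
        1.11081668, -0.06711395]), 'dq': array([-0.00054462, -0.00036005,  0.00020216, -0.00199562, -0.00041973,
        0.00058872, -0.00044147]), 'joint_efforts': array([ 9.17106372e-03, -9.51534176e+01,  3.77183944e+00, -4.64406145e+01,
        1.96202018e-02,  6.46452929e-03,  3.02992225e-05]), 'ee_pos': array([ 152.32098334, -657.20761506,  230.70371315]), 'tcp_rot': array([ 9.93522941e-01,  1.13630278e-01, -1.10448382e-04, -5.60462067e-04]), 'contact_force': array([-0.36337507,  0.00438981,  0.07451151]), 'moment': array([-0.03155866,  0.04909623,  0.01583003]), 'width': 86.02359384208563} 18.700000000000003
```

View pics/top0.png

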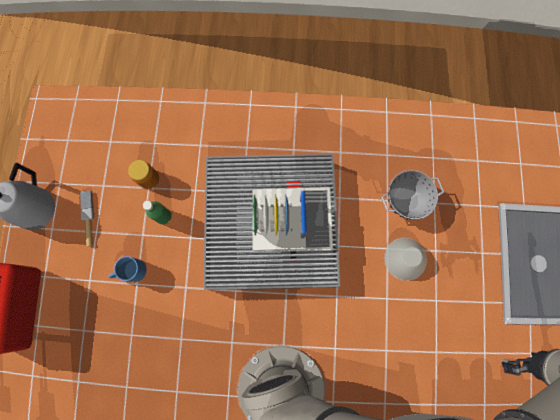

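View pics/side0.png

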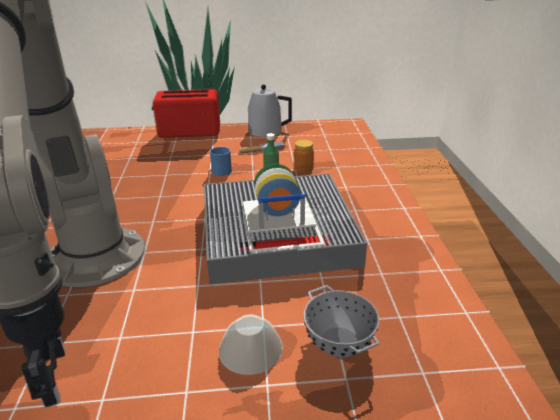

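The top picture shows the rack at the centre (cols 205–338, rows 155–290), with the blue bar at about (304,213) and red visible at about (293,184). World +x is up and +y is left. The bowl is at about (406,258), the colander at (413,195) and the soap at (157,212). The side picture shows the red spatula under the near side of the well.

Run:
```python
import cv2,numpy as np
a=cv2.imread('pics/top0.png')[145:300,195:350]
b=cv2.imread('pics/side0.png')[165:290,195:370]
cv2.imwrite('pics/c1.png',cv2.resize(a,None,fx=3.85,fy=3.85,interpolation=cv2.INTER_CUBIC))
cv2.imwrite('pics/c2.png',cv2.resize(b,None,fx=4.5,fy=4.5,interpolation=cv2.INTER_CUBIC))
```

```text
(no output)
```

View pics/c1.png

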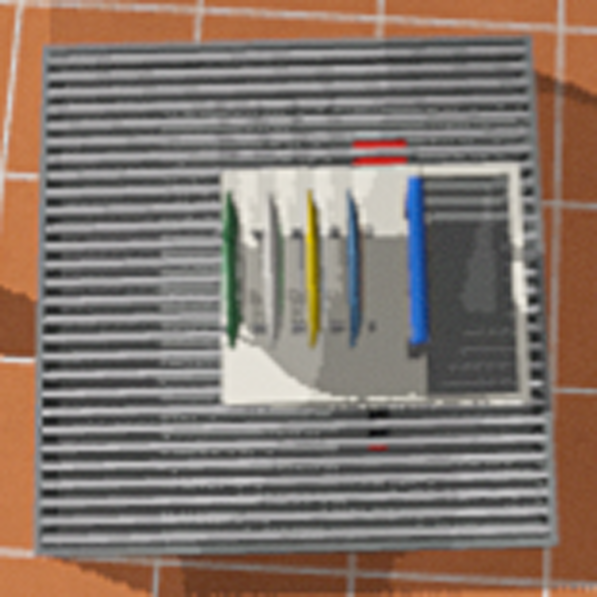

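View pics/c2.png

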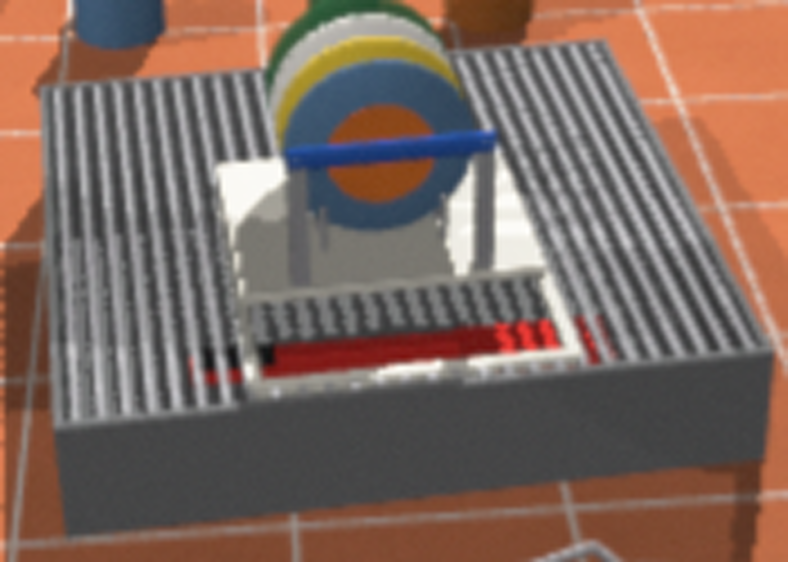

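The crops show the blade through the slits at crop (380,152), on the +x side, and the handle at (378,447). The carriage covers most of the well.

Run:
```python
from h import *
f=dict(np.load('pics/top0.npz'));g=dict(np.load('pics/side0.npz'))
T=lambda x,y,z:atz(f,195+x/3.85-.37,145+y/3.85-.37,z).round(1)
S=lambda x,y,z:atz(g,195+x/4.5-.39,165+y/4.5-.39,z).round(1)
print('top deck corners');C=[T(x,y,84) for x,y in [(45,45),(530,38),(555,545),(37,555)]];print(C)
print('well frame -y',T(515,165,84),T(523,400,84),'edge +y',T(222,170,94),T(220,403,94))
print('bar',T(416,177,192),T(418,343,192))
print('blade',T(380,143,14),T(380,160,14),'handle',T(378,448,22))
print('side deck near',S(60,425,84),S(772,350,84),S(605,40,84),S(42,88,84))
print('bar',S(290,155,185),S(495,140,185),'base edge',S(245,298,94),S(545,270,94))
print('spat right',S(605,325,14),S(615,360,14),'left',S(195,355,22),S(205,382,4))
# plane depth
print('deck depth z',atd(f,320,170),'bar',atd(f,303,213))
for n,u,v in [('bowl',406,258),('col',413,195),('soap',150,206)]: print(n,atd(f,u,v).round())
```

```text
top deck corners
[array([747.8, 294.8,  84. ]), array([ 777.3, -131.3,   84. ]), array([ 340.1, -164.6,   84. ]), array([307.8, 260.1,  84. ])]
well frame -y [ 660.9 -121.3   84. ] [ 458.3 -134.3   84. ] edge +y [639.8 129.6  94. ] [440.8 117.3  94. ]
bar [616.8 -32.2 192. ] [485.  -39.6 192. ]
blade [694.2  -5.2  14. ] [678.1  -5.9  14. ] handle [417.1 -16.8  22. ]
side deck near [ 343.1 -166.2   84. ] [ 777.4 -133.3   84. ] [745.3 291.6  84. ] [308.4 256.6  84. ]
bar [487.3 -37.6 185. ] [616.5 -31.9 185. ] base edge [454.7 -58.3  94. ] [648.6 -45.4  94. ]
spat right [699.2   3.   14. ] [698.9 -38.2  14. ] left [419.1 -15.6  22. ] [424.7 -22.    4. ]
deck depth z [718.97616031 -91.16662101  87.12120959] bar [547.4700413  -36.19506032 192.4417531 ]
bowl [ 441. -383.   73.]
col [ 674. -433.   -0.]
soap [545. 432. 183.]
```

Emit:
step_arm(motion=[[[0.05, 0.071, 0, -0.03, 0], [0.1, 0.142, 0, -0.07, 0], [0.15, 0.213, 0, -0.1, 0], [0.2, 0.284, 0, -0.13, 0], [0.25, 0.355, 0, -0.16, 0], [0.3, 0.426, 0, -0.18, 0], [0.35, 0.497, 0, -0.18, 0], [0.4, 0.56, 0, -0.18, 0]]], newtons=30)

```text
clock: 1.1
ee_pos: [442.0, -247.6, 231.4]
tcp_rot: [1.0, 0.024, 0.0, 0.0]
contact_force: [1.2, 0.3, -0.5]
width: 0.2
```

Emit:
step_arm(motion=[[[0, 0, 0, 0, 0], [0, 0, 0, 0, 0]]])

```text
clock: 1.35
ee_pos: [441.0, -249.5, 231.1]
tcp_rot: [1.0, 0.024, -0.0, -0.0]
contact_force: [-0.6, -1.1, 0.1]
width: 0.1
```

Emit:
step_arm(motion=[[[0.03, 0.04, 0, 0.01, 0], [0.06, 0.08, 0, 0.02, 0], [0.09, 0.115, 0, 0.025, 0], [0.114, 0.145, 0, 0.025, 0], [0.114, 0.145, -0.04, 0.025, 0], [0.114, 0.145, -0.066, 0.025, 0], [0.114, 0.145, -0.066, 0.025, 0], [0.114, 0.145, -0.066, 0.025, 0]]])

```text
clock: 2.35
ee_pos: [555.5, -105.3, 166.3]
tcp_rot: [0.999, 0.036, 0.0, 0.0]
contact_force: [0.2, -0.4, 1.2]
width: 0.1
```

Emit:
step_arm(motion=[[[-0.002, 0.03, 0, 0, 0], [-0.004, 0.055, 0, 0, 0], [-0.006, 0.08, 0, 0, 0], [-0.008, 0.105, 0, 0, 0], [-0.009, 0.13, 0, 0, 0], [-0.011, 0.15, 0, 0, 0], [-0.012, 0.165, 0, 0, 0], [-0.013, 0.175, 0, 0, 0]]])

```text
clock: 3.35
ee_pos: [542.8, 70.8, 166.2]
tcp_rot: [0.999, 0.036, 0.001, 0.0]
contact_force: [1.4, -3.4, 2.4]
width: -0.4
```

Emit:
step_arm(motion=[[[0, 0.005, 0, 0, 0], [-0.001, 0.009, 0, 0, 0], [-0.001, 0.009, 0, 0, 0]]])

```text
clock: 3.72
ee_pos: [541.6, 78.9, 165.4]
tcp_rot: [0.999, 0.036, 0.0, 0.0]
contact_force: [3.1, -4.3, 2.6]
width: 0.2
```

Keep going in small steps until the force rises at the stop.

Emit:
step_arm(motion=[[[0, 0.003, 0, 0, 0], [0, 0.006, 0, 0, 0], [0, 0.006, 0, 0, 0]]])

```text
clock: 4.1
ee_pos: [541.6, 79.5, 165.3]
tcp_rot: [0.999, 0.034, -0.0, 0.003]
contact_force: [1.2, -32.1, 10.8]
width: 0.2
```

Emit:
step_arm(motion=[[[0, 0, 0, 0, 0], [0, -0.03, 0, 0, 0], [0, -0.07, 0.03, 0, 0.0854], [0, -0.12, 0.08, 0, 0.0854], [0, -0.17, 0.12, 0, 0.0854], [0, -0.2, 0.12, 0, 0.0854], [0, -0.2, 0.12, 0, 0.0854]]])

```text
clock: 4.97
ee_pos: [541.0, -117.6, 285.8]
tcp_rot: [0.999, 0.034, 0.0, 0.0]
contact_force: [-0.3, 0.9, -0.5]
width: 85.3
```

Run:
```python
from h import *
w=grab('wrist','w1');s=grab('side','s1');t=grab('top','t1')
o=np.hstack([cv2.resize(w['image'],(440,330)),cv2.resize(t['image'][140:305,190:350],(320,330),interpolation=cv2.INTER_CUBIC)])
cv2.imwrite('pics/m1.png',o[...,::-1])
cv2.imwrite('pics/m2.png',cv2.resize(s['image'][165:290,195:370],None,fx=4.5,fy=4.5,interpolation=cv2.INTER_CUBIC)[...,::-1])
print(monitor.observe()['ee_pos'])
```

```text
[ 541.02930443 -113.54908989  284.84903591]
```

View pics/m1.png

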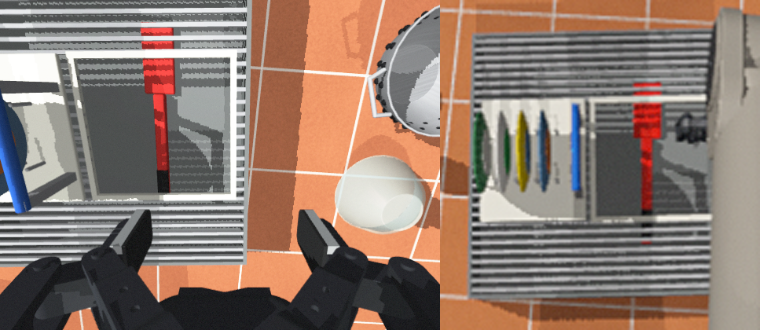

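View pics/m2.png

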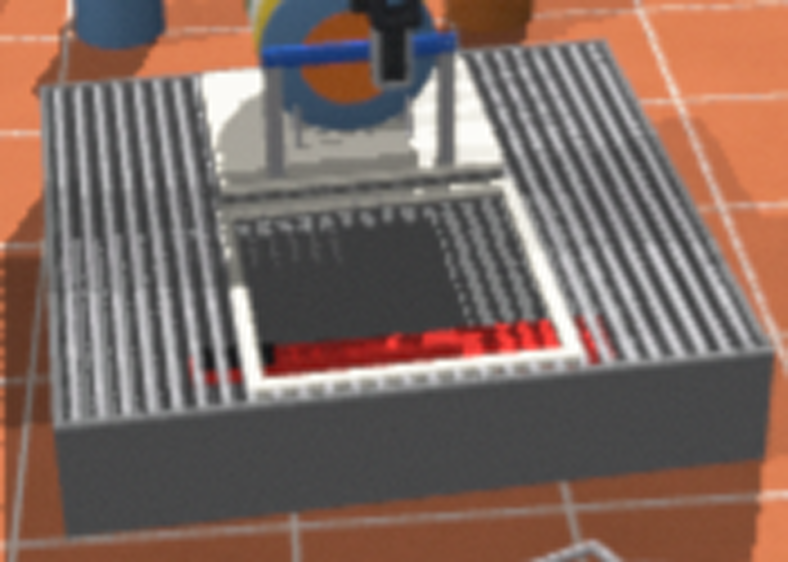

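The carriage is home and the well is free. In the montage's wrist picture the handle runs from about (160,97) to (163,192), and the blade spans columns 142–174, rows 28–95.

Run:
```python
from h import *
w=dict(np.load('pics/w1.npz'));g=dict(np.load('pics/s1.npz'));t=dict(np.load('pics/t1.npz'))
k=560/440
W=lambda x,y,z:atz(w,(x+.5)*k-.5,(y+.5)*k-.5,z)
S=lambda x,y,z:atz(g,195+x/4.5-.39,165+y/4.5-.39,z)
O=np.array([550,-24.9]);c,s=np.cos(.075),np.sin(.075);R=np.array([[c,s],[-s,c]])
def P(n,p): print(n,p.round(1),'rack',(R@(p[:2]-O)).round(1))
P('blade tip L',W(143,28,14));P('blade tip R',W(172,28,14))
P('blade base L',W(144,95,14));P('blade base R',W(175,94,14))
P('handle top L',W(153,97,22));P('handle top R',W(166,97,22))
P('handle low L',W(156,190,22));P('handle low R',W(170,190,22))
P('well',W(78,58,84));P('well',W(233,53,84));P('well',W(233,194,84));P('well',W(95,198,84))
P('bar',S(265,52,185));P('bar',S(457,40,185))
T=lambda x,y,z:atz(t,190+x/2,140+y/2,z)
P('top handle',T(646-440,200,22));P('top blade',T(647-440,120,14));P('top handle end?',T(647-440,242,22))
```

```text
blade tip L [690.7  12.4  14. ] rack [143.1  26.6]
blade tip R [693.7 -30.4  14. ] rack [142.9 -16.3]
blade base L [594.8  13.5  14. ] rack [47.5 34.9]
blade base R [599.8 -35.8  14. ] rack [ 48.8 -14.6]
handle top L [593.2  -3.   22. ] rack [44.7 18.6]
handle top R [594.6 -23.3  22. ] rack [44.6 -1.7]
handle low L [435.3  -5.8  22. ] rack [-113.    27.6]
handle low R [436.9 -30.4  22. ] rack [-113.2    3. ]
well [637.9  74.5  84. ] rack [95.1 92.5]
well [ 657.6 -121.6   84. ] rack [ 100.  -104.5]
well [ 464.1 -137.    84. ] rack [ -94.  -105.4]
well [443.5  69.3  84. ] rack [-99.2 101.9]
bar [476.3 103.2 185. ] rack [-63.9 133.3]
bar [607.7 107.6 185. ] rack [ 67.4 127.8]
top handle [487.9 -13.9  22. ] rack [-61.1  15.6]
top blade [628.6  -8.9  14. ] rack [79.6 10. ]
top handle end? [417.3 -19.1  22. ] rack [-131.9   15.7]
```

Emit:
step_arm(motion=[[[-0.017, 0.05, -0.03, -0.015, 0.0854], [-0.033, 0.1, -0.06, -0.03, 0.0854], [-0.033, 0.1, -0.11, -0.03, 0.0854], [-0.033, 0.1, -0.16, -0.03, 0.0854], [-0.033, 0.1, -0.16, -0.03, 0.0854], [-0.033, 0.1, -0.16, -0.03, 0.0854]]])

```text
clock: 5.88
ee_pos: [508.9, -13.7, 126.7]
tcp_rot: [1.0, 0.022, 0.0, -0.0]
contact_force: [-0.4, -0.2, 0.4]
width: 85.6
```

Emit:
step_arm(motion=[[[0, 0, -0.05, 0, 0.0854], [0, 0, -0.09, 0, 0.0854], [0, 0, -0.11, 0, 0.0854], [0, 0, -0.118, 0, 0.0854], [0, 0, -0.118, 0, 0.0854]]])

```text
clock: 6.5
ee_pos: [509.2, -14.3, 8.4]
tcp_rot: [1.0, 0.021, 0.001, 0.0]
contact_force: [0.6, 0.2, -0.7]
width: 85.2
```

Emit:
step_arm(motion=[[[0, 0, 0, 0, 0.0], [0, 0, 0, 0, 0.0], [0, 0, 0, 0, 0.0], [0, 0, 0, 0, 0], [0, 0, 0, 0, 0]]], newtons=20)

```text
clock: 7.12
ee_pos: [508.4, -14.4, 7.6]
tcp_rot: [1.0, 0.021, 0.0, 0.0]
contact_force: [-1.6, -0.4, 7.1]
width: 17.2
```

Emit:
step_arm(motion=[[[0.012, 0.001, 0.001, 0, 0], [0.025, 0.0015, 0.001, 0, 0], [0.038, 0.002, 0.001, 0, 0], [0.05, 0.0025, 0.001, 0, 0], [0.057, 0.003, 0.001, 0, 0], [0.057, 0.003, 0.001, 0, 0]]])

```text
clock: 7.88
ee_pos: [565.5, -11.3, 8.1]
tcp_rot: [1.0, 0.021, -0.0, -0.0]
contact_force: [-0.8, -0.4, -0.9]
width: 17.7
```

Emit:
step_arm(motion=[[[0, 0, 0, 0, 0.05], [0, 0, 0, 0, 0.05], [0, 0, 0.006, 0, 0.05], [-0.03, -0.0015, 0.006, 0, 0.05], [-0.063, -0.0027, 0.006, 0, 0.05], [-0.063, -0.0027, 0.002, 0, 0.05], [-0.063, -0.0027, 0.001, 0, 0.05], [-0.063, -0.0027, 0.001, 0, 0.05]]])

```text
clock: 8.88
ee_pos: [503.1, -14.0, 9.4]
tcp_rot: [1.0, 0.021, 0.0, -0.0]
contact_force: [-0.3, 0.4, -0.8]
width: 50.0
```

Emit:
step_arm(motion=[[[0, 0, 0, 0, 0.0], [0, 0, 0, 0, 0.0], [0, 0, 0, 0, 0.0], [0, 0, 0, 0, 0]]], newtons=20)

```text
clock: 9.38
ee_pos: [502.5, -14.1, 9.4]
tcp_rot: [1.0, 0.021, 0.0, -0.0]
contact_force: [1.2, 0.4, 0.7]
width: 17.2
```

Run:
```python
from h import *
w=grab('wrist');s=grab('side')
o=np.hstack([cv2.resize(w['image'],(400,300)),cv2.resize(s['image'][165:290,195:370],(400,300),interpolation=cv2.INTER_CUBIC)])
cv2.imwrite('pics/m3.png',o[...,::-1])
```

```text
(no output)
```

View pics/m3.png

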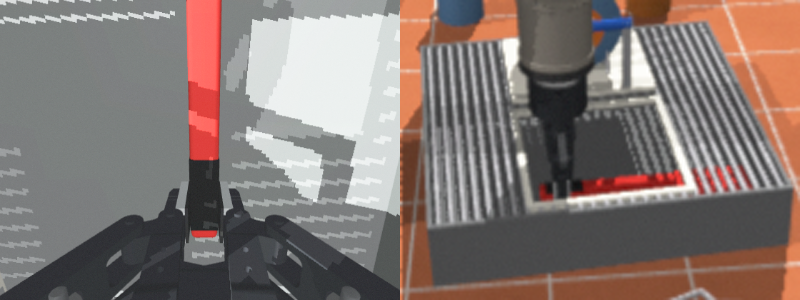

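The fingers hold the handle near its end, which lies inside the well (the red end at about (205,235) in the montage). Now lift.

Emit:
step_arm(motion=[[[0, 0, 0.012, 0, 0], [0, 0, 0.025, 0, 0], [0, 0, 0.038, 0, 0], [0, 0, 0.05, 0, 0], [0, 0, 0.063, 0, 0], [0, 0, 0.075, 0, 0], [0, 0, 0.087, 0, 0], [0, 0, 0.1, 0, 0]]])

```text
clock: 10.48
ee_pos: [502.1, -14.1, 110.0]
tcp_rot: [1.0, 0.021, -0.0, -0.0]
contact_force: [-0.4, -0.2, -1.7]
width: 17.6
```

Run:
```python
from h import *
w=grab('wrist','w4');s=grab('side','s4')
o=np.hstack([cv2.resize(w['image'],(400,300)),cv2.resize(s['image'][115:290,175:385],(400,300),interpolation=cv2.INTER_CUBIC)])
cv2.imwrite('pics/m4.png',o[...,::-1]);m=monitor.observe();print(m['contact_force'],m['moment'],m['width'])
```

```text
[-0.75716851  0.22922416 -0.91570124] [ 0.00907549  0.17400088 -0.00962205] 17.90077632119444
```

View pics/m4.png

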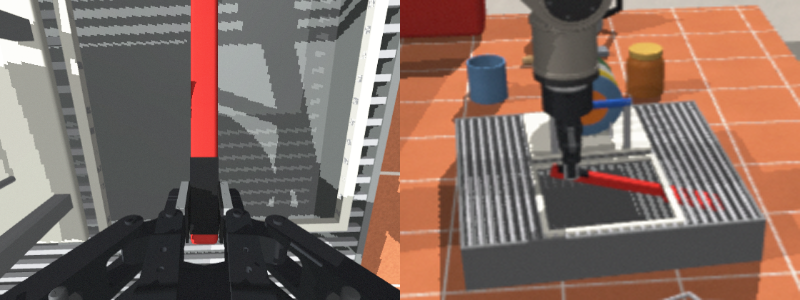

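The spatula is tilting: the handle end is above the deck and the blade is still below it. Continue lifting.

Emit:
step_arm(motion=[[[0, 0, 0.01, 0, 0], [0, 0, 0.02, 0, 0], [0, 0, 0.03, 0, 0], [0, 0, 0.04, 0, 0], [0, 0, 0.05, 0, 0], [0, 0, 0.06, 0, 0], [0, 0, 0.07, 0, 0], [0, 0, 0.08, 0, 0]]])

```text
clock: 11.58
ee_pos: [502.2, -14.1, 189.9]
tcp_rot: [1.0, 0.021, -0.0, -0.0]
contact_force: [-0.5, 0.5, -1.3]
width: 17.4
```

Run:
```python
from h import *
w=grab('wrist','w5');s=grab('side','s5')
o=np.hstack([cv2.resize(w['image'],(400,300)),cv2.resize(s['image'][115:290,175:385],(400,300),interpolation=cv2.INTER_CUBIC)])
cv2.imwrite('pics/m5.png',o[...,::-1]);m=monitor.observe();print(m['contact_force'],m['moment'],m['width'])
```

```text
[-0.67838268  0.21776126 -1.28083027] [-0.00549959  0.23092529 -0.02788921] 17.470097658102368
```

View pics/m5.png

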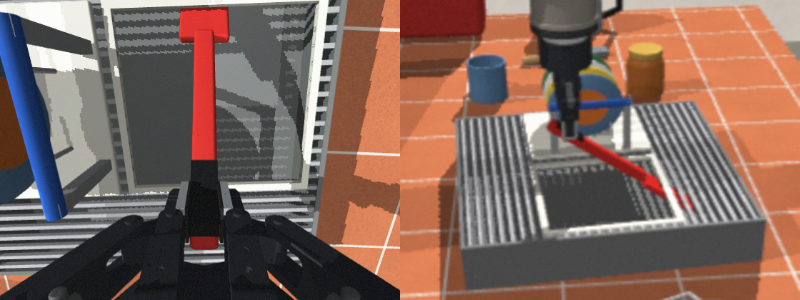

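```bash
cat > tilt.py <<'E'
from h import *
O=np.array([550,-24.9,0]);c,s=np.cos(.075),np.sin(.075);R=np.array([[c,s,0],[-s,c,0],[0,0,1]])
def tilt(w):
    im=w['image'].astype(int);m=(im[...,0]>110)&(im[...,1]<70)&(im[...,2]<70)&(w['depth']>0)
    vv,uu=np.nonzero(m)
    Q=np.array([R@(atd(w,u,v)-O) for u,v in zip(uu[::5],vv[::5])])
    Q=Q[(abs(Q[:,1]-15)<40)&(Q[:,2]>0)]
    p=np.polyfit(Q[:,0],Q[:,2],1);i=Q[:,0].argsort()
    print('slope',p,'deg',np.degrees(np.arctan(p[0])),'n',len(Q))
    print('min x',Q[i[:3]].round(),'max x',Q[i[-5:]].round())
E
python3 - <<'E'
from tilt import *
tilt(dict(np.load('pics/w5.npz')))
E
```

```text
slope [ -0.86687763 160.72245818] deg -40.92128508432629 n 1774
min x [[-81.  34.   4.]
 [-77.  34.   4.]
 [-72.  10. 217.]] max x [[ 96.  -0.  76.]
 [ 96.  -4.  75.]
 [ 96.   3.  76.]
 [ 96. -13.  74.]
 [ 97.  41.   4.]]
```

Emit:
step_arm(motion=[[[-0.012, -0.0005, 0.003, 0, 0], [-0.024, -0.001, 0.012, 0, 0], [-0.036, -0.0015, 0.022, 0, 0], [-0.048, -0.002, 0.032, 0, 0], [-0.058, -0.0025, 0.04, 0, 0], [-0.064, -0.003, 0.05, 0, 0], [-0.064, -0.003, 0.05, 0, 0]]])

```text
clock: 12.55
ee_pos: [438.4, -17.2, 240.2]
tcp_rot: [1.0, 0.021, 0.001, 0.0]
contact_force: [0.2, -0.7, -1.2]
width: 17.6
```

Run:
```python
from tilt import *
tilt(grab('wrist','w6'));m=monitor.observe();print(m['contact_force'],m['moment'],m['width'])
```

```text
slope [ -0.87264254 154.90597403] deg -41.10933440768048 n 1214
min x [[-136.   11.  267.]
 [-136.   13.  267.]
 [-135.   16.  267.]] max x [[ 40.   9. 119.]
 [ 40.  12. 119.]
 [ 41.  30. 120.]
 [ 41.  21. 118.]
 [ 41.  25. 118.]]
[-0.29642793  0.21400843 -0.80699694] [ 0.02615483  0.11011244 -0.0069659 ] 17.141409841907077
```

Emit:
step_arm(motion=[[[0, 0, 0.012, 0, 0], [0, 0, 0.028, 0, 0], [0, 0, 0.044, 0, 0], [0, 0, 0.06, 0, 0], [0, 0, 0.076, 0, 0], [0, 0, 0.092, 0, 0], [0, 0, 0.106, 0, 0], [0, 0, 0.118, 0, 0]]])

```text
clock: 13.6
ee_pos: [438.3, -17.1, 358.2]
tcp_rot: [1.0, 0.021, 0.0, -0.0]
contact_force: [0.9, 0.0, -0.3]
width: 17.3
```

Emit:
step_arm(motion=[[[0, 0, 0.008, 0, 0], [0, 0, 0.012, 0, 0], [0, 0, 0.012, 0, 0], [0, 0, 0.012, 0, 0], [0, 0, 0.012, 0, 0], [0, 0, 0.012, 0, 0]]])

```text
clock: 14.35
ee_pos: [438.2, -17.1, 369.1]
tcp_rot: [1.0, 0.021, -0.0, -0.0]
contact_force: [0.1, 0.4, -0.5]
width: 17.2
```

Run:
```python
from tilt import *
w=grab('wrist','w7');s=grab('side','s7');tilt(w)
o=np.hstack([cv2.resize(w['image'],(400,300)),cv2.resize(s['image'],(400,300))])
cv2.imwrite('pics/m7.png',o[...,::-1]);m=monitor.observe();print(m['contact_force'],m['moment'],m['width'],m['ee_pos'],m['clock'])
```

```text
slope [ -0.87649277 283.59575716] deg -41.23433078402028 n 1366
min x [[-136.    9.  395.]
 [-136.   17.  396.]
 [-136.   14.  396.]] max x [[ 40.  20. 249.]
 [ 40.  16. 248.]
 [ 40.  23. 248.]
 [ 40.  28. 248.]
 [ 40.  31. 248.]]
[-0.14639641 -0.38227333 -0.95237243] [-0.00920697  0.07115085  0.05759464] 17.04122270442679 [438.21995919 -17.09598032 369.23762029] 14.45
```

View pics/m7.png

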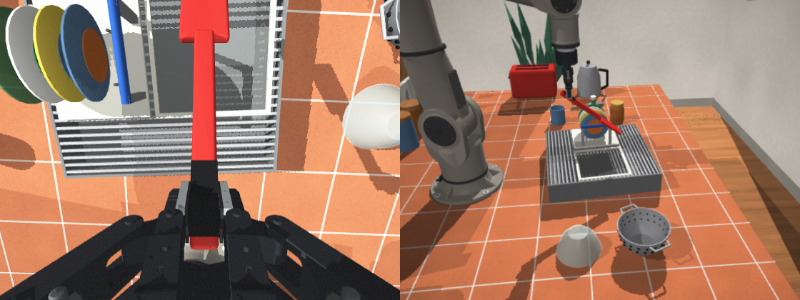

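The spatula is held steady at 41°. Its lowest end is about 210 mm above the counter, the carriage is home and the bystanders stand where they were.

```bash
python3 -c "
from rig import finish_job; print(finish_job())"
```

```text
the job is handed in; nothing more can be done
None
```

The spatula is out of the drainer and held still in the air, and the job is handed in. It reports no verdict, so what follows rests on my own checks.

**What I did:**
- I pushed the plate carriage by its bar until it met its stop, where the force rose to about 32 N.
- Reaching through the well, I gripped the spatula's handle and slid it 57 mm towards the drainer's +x, so that the handle end lay inside the opening.
- I re-gripped near the handle end and lifted. The spatula swung in the fingers, handle first, to about 41°. I then drew it out diagonally and raised it.

**Last checks, at 14.45 s of the 51 s allowed:**
- **Hold:** the fingers were 17 mm apart on the 18 mm handle. The tilt stayed at 41° over the last two looks.
- **Height:** the handle end was about 395 mm above the counter and the blade end about 210 mm. The blade figure is worked out from the tilt and length; 139 mm is needed.
- **Contact:** the outside force was about 1 N, roughly the spatula's own weight.
- **Surroundings:** the carriage looked home, and the bowl, colander and soap bottle looked undisturbed. I judged this by eye and did not re-measure them.

**One disagreement:** after the push, the camera put the bar at about y = 130 mm instead of the expected 125 mm. I took that as measuring error, since the carriage had met its stop.

I viewed 10 pictures in all.

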